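Index the jar slide and vacuum-seal the full jar

TASK

The full, lidded jar of hazelnuts still stands under the dry-food dispenser: slide the jar carrier (the one with the black grip post) along its rail until it drops into the next stop, which brings the empty jar under the spout and the full jar out into the clear. Then take the white vacuum pump out of its charging dock and hold it upright with its nozzle squarely on the blue valve in the middle of the full jar's lid, pressing lightly so that the sprung nozzle goes about half-way in. Finish while still holding it pressed there, do not put it down or let go, and leave everything else on the worktop where it is.

Things in the scene. Friction and masses are not known exactly. Their poses are not given: they have to be found in the camera images.
- rail: Fixed slide rail: blue-grey board 110 x 480 x 10 mm, two steel rods; a dispenser (spout, housing, clear hopper) stands on it. Origin on the worktop straight under the spout; local x across the rail away from the robot, y along it, z up. Board from y = -285 to +195 mm. Spout mouth 165 mm up; dispenser reaches 43 mm sideways and 58 mm to the front of the spout's axis, and 338 mm up; column behind.
- carrier (a joint): Carrier travel along the rail in m, growing towards the rail's local -y, free from -0.006 to 0.155. Starts at 0, in the stop with the full jar under the spout; the next stop is 0.140. A sprung roller drops into a notch at each stop and draws the carrier in from about 5 mm either side; leaving a stop takes about 5 N, sliding between them 1 to 2 N. It can overrun the stop by 15 mm.
- grip_post (a point): Centre of the black round grip on the carrier's upright post at its leading front corner: 22 mm thick, from 76 to 113 mm above the worktop (this point at 95 mm), rigid with the carrier. It stands 116 mm along local -y and 34 mm to the front (local -x) of the full jar's axis. The empty jar follows 140 mm behind the full one.
- valve (a point): Middle of the blue valve button (12 mm wide, 1 mm proud) on the flat white lid (73 mm wide) of the full jar, at the lid's top face, 125 mm above the worktop. The jar is fixed in the carrier and travels with it. Axes as the rail's, z up. At the start it is under the spout, 40 mm below it.
- pump_grip (a point): Middle of the grey ribbed grip band of the vacuum pump, a white upright round hand tool; z is the pump's long axis, pointing from nozzle to top. The grip is 45 mm thick; the pump's top is 41 mm above this point and its nozzle face 84 mm below it. Mass about 0.22 kg. At the start it stands upright in its dock, with this point 98 mm above the worktop.
- nozzle_face (a point): Centre of the flat lower face of the pump's nozzle, a blue-grey cup 32 mm wide; moves up with the nozzle when it is pressed in.
- nozzle (a joint): How far the nozzle is pressed into the pump, in m: 0 fully out, 0.008 fully in. Spring: about 2.4 N to start, 4.8 N at half-way, 7.2 N fully in; beyond that it is rigid.
- dock: Fixed dark charging dock of the pump: foot 92 mm wide, with a round socket 57 mm wide outside and 46 mm high. Origin at the middle of its underside, on the worktop. The pump's body is 12 mm deep in the socket and its nozzle lower: lift it straight up by 40 mm to clear it.
- pump: The vacuum pump itself, origin on its axis 64 mm below its grip point (lower end of the white body), z along the axis to the top.
- mug: Orange mug, 81 x 113 x 101 mm, at the back right; to be left alone.
- lemon: Lemon, about 83 x 58 x 58 mm, at the front right; to be left alone.
- garlic: Garlic bulb, about 60 mm, at the front right; to be left alone.
- gas_lighter: Blue gas lighter, 203 mm long, lying at the right beside the hob; to be left alone.
- egg_timer: Red and white kitchen timer, 65 mm, at the back right; to be left alone.
- tin_1: Small green tin, 57 mm wide and 72 mm high, behind the rail; to be left alone.
- honey_jar: Honey jar with screw lid, 71 mm wide and 110 mm high, at the back left; to be left alone.
Things that resemble listed ones, but are neither listed nor needed, are in the scene too. Leave any red or turquoise look-alike of the pump alone.

How it is judged:
On the way, in this order (a step that is already met when the one before it is completed fails the run):
1. the carrier has come to rest in the next stop (value of joint carrier between 0.136 and 0.144 m and velocity of joint carrier between -0.01 and 0.01 m/s), for 0.3 s.
2. the pump has been lifted out of its dock in the gripper (z of pump in the frame of dock above 0.07 m and contact force between pump and the fingers above 1 N), for 0.2 s.
At the end, for the whole second after the job is handed in: The carrier is in the next stop (within 4 mm), and the gripped pump stands still with its nozzle on the full jar's lid, its face within 8 mm of the valve's middle and upright within 0.10 rad (6 degrees), pressed in by 1.5 to 7 mm of its 8 mm, pushing on the lid with 1.5 to 12 N (value of joint carrier between 0.136 and 0.144 m and horizontal distance between nozzle_face and valve below 0.008 m and distance between nozzle_face and valve below 0.01 m and angle between pump's own z axis and vertical below 0.1 rad and value of joint nozzle between 0.0015 and 0.007 m and contact force between pump and jar_lid between 1.5 and 12 N and contact force between pump and the fingers above 1 N and linear speed of pump below 0.01 m/s); the arm keeps its last pose, push and grip.
It fails at once if the pump is pressed on the jar with more than 25 N (contact force between pump and jar_lid above 25 N).
It fails at once if another thing on the worktop is moved by more than 20 mm (distance of any of mug, lemon, garlic, gas_lighter, egg_timer, tin_1, honey_jar from where it was at the start of the episode above 0.02 m).
It also fails if it takes over 54 s, if anything falls off the work surface, if the arm or the gripper's body presses on something with over 40 N, if the wrist force passes 120 N, or if a joint passes its speed limit or range.

ROBOT

A 7-joint arm with a two-finger parallel gripper is mounted at the origin on a cart in front of the work surface, level with it; the furniture and walls round the work are solid. World frame = base frame: x ahead of the robot, y to its left, z up, the work surface at z = 0. Lengths are in m, angles in rad, forces in N, time in s.
With the tool pointing down it reaches from about 0.4 to 0.85 m from the base axis. Payload 6.9 kg.
Tool frame: the origin (TCP) lies between the finger pads; the fingertips stand 19 mm ahead of it and the grasp point (between the pads) is the TCP; z points along the fingers, y is the line along which they close (so a half turn about z gives the same grasp; the last joint's range is limited). The gripper opens to 85 mm and grips with 20 to 120 N. Pads are 22 mm wide; open, the fingers measure 114 mm over their backs; the gripper's body (76 mm by 85 mm) begins 54 mm behind the grasp point. The pads swing forward as they close: fully open they stand 13 mm farther back than shut.
Start: joints at [-1.188, 0.507, -0.238, 1.5, 0.126, 1.149, -0.155], TCP at [0.171, 0.601, 0.25] pointing down, gripper open.
Joint ranges: [-3.08, 3.08], [-0.24, 2.05], [-1.43, 1.35], [0, 2.5], [-1.52, 4.66], [0.17, 1.96], [-2.89, 2.89]. Speed limits (rad/s): [2.39, 2.39, 3.14, 3.14, 3.14, 3.14, 3.14].

INTERFACE

Orientations are given as a rotation vector (axis times angle).
In Python, from station import ctrl gives the robot as it stands. Calls block until the motion is done:
- ctrl.reach(position, orientation): joint-space move of the TCP to a pose.
- ctrl.move_straight(position, ori=None, max_speed=0.15, f_stop=None): straight line of the TCP; ori=None keeps the orientation; max_speed is the mean speed in m/s. With f_stop (N) it stops when the force on the tool has changed by that much, and returns True; else False.
- ctrl.move_j(angles): joint-space move.
- ctrl.grip(opening, squeeze=None): opening from 0.0 (shut) to 1.0 (fully open); squeeze is the grip in N (None keeps the last); returns when the fingers have stopped.
- ctrl.dwell(seconds).
- ctrl.inverse_kinematics(position, orientation): joint angles nearest the present ones, or None.
- ctrl.capture(name): name is "scene" or "top" or "wrist"; returns a dict with "img" (480x640x3 uint8, red, green, blue), "camera_matrix" (3x3 intrinsics, pixels), "R" (3x3) and "t" (3): a world point X has camera coordinates R X + t. Camera axes: x right, y down, z forward; pixel columns grow to the right and rows downward; lengths in m; the calibration is good to about 2 mm. A picture is of the moment at which its call begins. There is no depth.
A pose or a line that the arm cannot do raises ctrl.PlanningError and nothing moves.
- ctrl.sign_off(): hands the job in; it is judged then, once.
Readings, each from a call of its own:
- ctrl.read_time_s(): time.
- ctrl.read_qpos(): joint angles.
- ctrl.read_joint_velocities(): joint speeds.
- ctrl.read_joint_torque(): joint torques, N m.
- ctrl.read_tool_pos(): TCP position.
- ctrl.read_tool_rot(): TCP orientation.
- ctrl.read_force(): force on the tool from outside, world axes, zero at the start.
- ctrl.read_ft_torque(): the same for the moment, N m.
- ctrl.read_finger_gap(): opening from 0.0 (shut) to 1.0 (fully open).
- ctrl.read_finger_force(): force on a finger pad.
Only numpy, scipy, OpenCV 4.12 (cv2) and the standard library are available. Lean on these libraries where they do the work, as an engineer would, in place of code of your own. Each camera call takes 0.05 s, during which the arm holds its last target. There are 200 camera calls.

## Working session

There is one attempt and no reset: what is moved stays moved. The work goes in short steps, each a Python script; the robot and the scene stay as the last script left them, time stands still between calls to the robot, and variables do not carry over. Pictures are saved under pics/ and viewed, at most 10 in all, crops included, and the job is handed in when it is done.

```bash
ls; mkdir -p pics
cat > h.py <<'E'
import numpy as np, cv2
from station import ctrl
def snap(name,fn):
    c=ctrl.capture(name); cv2.imwrite('pics/'+fn+'.png',cv2.cvtColor(c['img'],cv2.COLOR_RGB2BGR)); np.savez('pics/'+fn+'.npz',**{k:np.array(c[k]) for k in('img','camera_matrix','R','t')}); return c
def ray(c,u,v):
    R=np.array(c['R']);t=np.array(c['t']);d=R.T@np.linalg.solve(c['camera_matrix'],[u,v,1.]);return -R.T@t,d
def onz(c,u,v,z):
    o,d=ray(c,u,v);return o+d*(z-o[2])/d[2]
def proj(c,X):
    p=c['camera_matrix']@(c['R']@np.array(X)+c['t']);return p[:2]/p[2]
E
python3 - <<'E'
from h import *
for n in('scene','top'):
    c=snap(n,n+'0'); print(n,-c['R'].T@c['t'],c['R'].T[:,2])
print(ctrl.read_tool_rot(),ctrl.read_time_s())
E
```

```text
pics
scene [ 0.74190485 -0.99830292  0.60887189] [-0.12806881  0.88477161 -0.44808212]
top [0.40110856 0.02132924 0.97533374] [ 0.22638306 -0.01225315 -0.97396128]
[-4.34925582e-01 -3.11119338e+00  2.51118610e-03] 0.1
```

View pics/scene0.png

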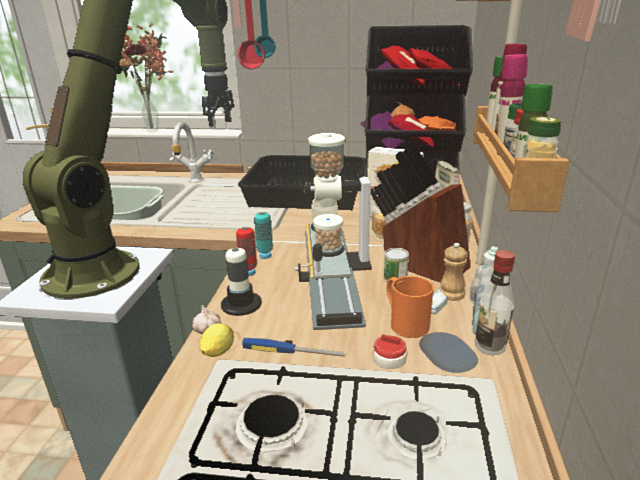

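View pics/top0.png

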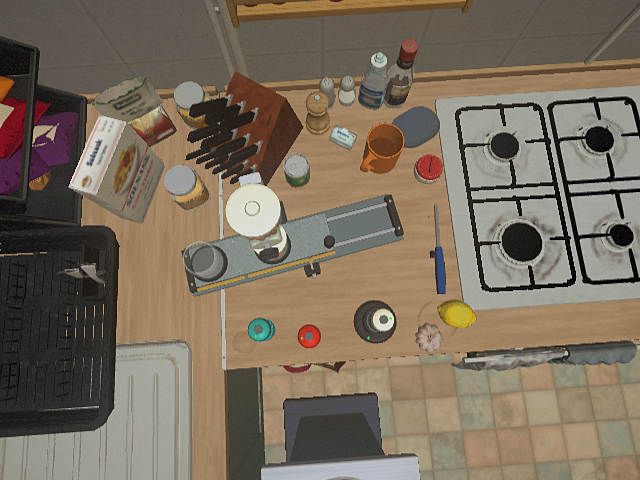

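The scene view shows the white pump in its dock at (237,280), with a red look-alike at (246,250) and a turquoise one at (263,235). The top view shows the pump at (378,321), the black grip post probably at (329,241), and another black thing at (312,268). I'll enlarge that area to tell them apart.

Run:
```python
import cv2,numpy as np
a=cv2.imread('pics/top0.png')[180:350,175:415]; b=cv2.imread('pics/scene0.png')[205:335,215:375]
a=cv2.resize(a,None,fx=2.5,fy=2.5,interpolation=2);a=cv2.resize(cv2.imread('pics/top0.png')[180:350,175:415],(600,425),interpolation=2)
cv2.imwrite('pics/crop1.png',a)
cv2.imwrite('pics/crop2.png',cv2.resize(b,(640,520),interpolation=2))
```

```text
(no output)
```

View pics/crop1.png

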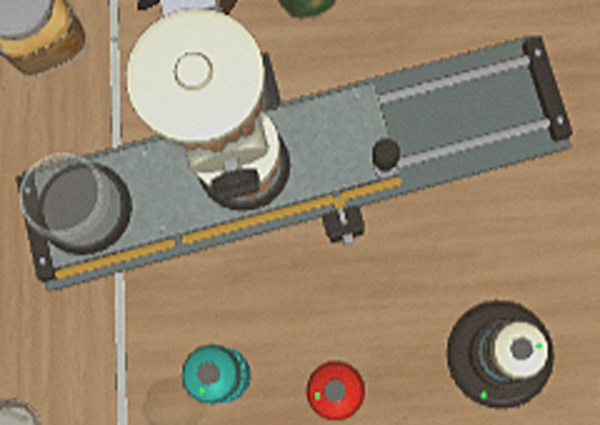

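View pics/crop2.png

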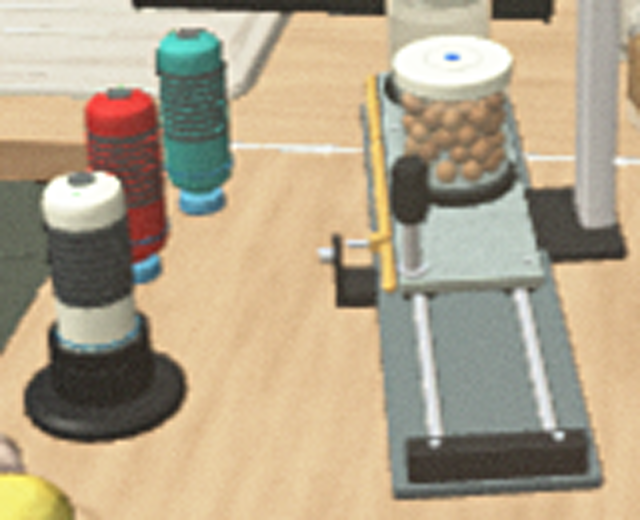

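Run:
```python
from h import *
T=dict(np.load('pics/top0.npz'));S=dict(np.load('pics/scene0.npz'))
def blob(c,box,f,gray=True):
    x0,y0,x1,y1=box;h=cv2.cvtColor(c['img'][y0:y1,x0:x1],cv2.COLOR_RGB2HSV).astype(int)
    m=f(h).astype(np.uint8);n,l,s,ce=cv2.connectedComponentsWithStats(m)
    k=1+np.argmax(s[1:,4]);return ce[k]+[x0,y0],s[k]+[x0,y0,0,0,0]
tri=lambda u,v:cv2.triangulatePoints(T['camera_matrix']@np.c_[T['R'],T['t']],S['camera_matrix']@np.c_[S['R'],S['t']],np.array(u,float).reshape(2,1),np.array(v,float).reshape(2,1)).ravel()
dk=lambda h:h[...,2]<70
print('post top',*blob(T,(318,230,341,252),dk)); print('post scene',*blob(S,(308,240,325,264),dk))
print('valve scene',*blob(S,(318,210,340,228),lambda h:(h[...,1]>90)&(h[...,0]>95)&(h[...,0]<130)))
print('pumptop', *blob(T,(365,305,400,340),lambda h:(h[...,2]>150)&(h[...,1]<70)))
print('dock',*blob(T,(350,295,402,350),dk))
C=np.array([[538,37],[571,147],[48,290],[17,175]])/2.5+[175,180]
P=np.array([onz(T,u,v,.01)[:2] for u,v in C]);print(P)
print([np.linalg.norm(P[i]-P[i-1]) for i in range(4)])
r=(P[0]+P[1])/2;l=(P[2]+P[3])/2;yd=(l-r)/np.linalg.norm(l-r);xd=np.array([yd[1],-yd[0]]);o=r+.285*yd
print('yd',yd,'xd',xd,'origin',o,'post pred',o-.116*yd-.034*xd,'valve end',o-.14*yd)
p=blob(T,(318,230,341,252),dk)[0];print('post top ray z.113',onz(T,*p,.113))
q=blob(S,(308,240,325,264),dk)[0];print('post scene z.095',onz(S,*q,.095))
v=blob(S,(318,210,340,228),lambda h:(h[...,1]>90)&(h[...,0]>95)&(h[...,0]<130))[0];print('valve',onz(S,*v,.126))
u=[383.8,319.6];print('pump',onz(T,*u,.139));
X=onz(T,*blob(T,(350,295,402,350),dk)[0],.01);print('dock',X)
print('pumptop scene',onz(S,215+82/4,205+183/4,.139), onz(S,215+90/4,205+265/4,.098))
```

```text
post top [328.92929293 241.38383838] [324 236  11  12  99]
post scene [317.36538462 253.58653846] [313 246  12  15 104]
valve scene [327.5 219. ] [326 219   4   1   4]
pumptop [382.72277228 319.62376238] [373 309  21  22 303]
dock [372.06060606 319.39393939] [354 301  42  42 462]
[[ 0.70026875 -0.16015821]
 [ 0.59595685 -0.17847981]
 [ 0.50216207  0.28818626]
 [ 0.60579539  0.31497286]]
[np.float64(0.484432401223066), np.float64(0.10590870282569587), np.float64(0.4759986220603467), np.float64(0.10703917842646637)]
yd [-0.19602474  0.98059895] xd [0.98059895 0.19602474] origin [0.59224575 0.11015169] post pred [ 0.58164426 -0.01026263] valve end [ 0.61968921 -0.02713216]
post top ray z.113 [ 0.58051892 -0.0088254   0.113     ]
post scene z.095 [ 0.58583353 -0.01481443  0.095     ]
valve [0.59341108 0.11308145 0.126     ]
pump [ 0.42016083 -0.09810815  0.139     ]
dock [ 0.42530656 -0.09153073  0.01      ]
pumptop scene [ 0.42414256 -0.10257817  0.139     ] [ 0.42892993 -0.11792137  0.098     ]
```

The top crop shows the full jar under the spout, with the black round grip post at pixel (329,241). The dark thing at (312,268) is a fixed bracket below the carrier strip. There are three pump candidates: white in the dark dock at (383,320), red at (309,336) and turquoise at (261,329), the last two free-standing. The white one fits the description (white, grey band, docked), and the crop confirms it. Next I'll slide the carrier.

```bash
cat >> h.py <<'E'
def down(phi):
    a=(phi+np.pi/2)/2; return np.pi*np.array([np.cos(a),np.sin(a),0])
YD=np.array([-.196,.9806]); PHI=np.arctan2(YD[1],YD[0])
E
python3 - <<'E'
from h import *
o=down(PHI)
ctrl.reach([.38,.2,.30],o); ctrl.reach([.46,-.03,.27],o); print(ctrl.read_time_s())
p=np.array([.5825,-.0105])
ctrl.move_straight([*p,.20],o,.25); snap('wrist','w1')
ctrl.move_straight([*p,.095],o,.12,f_stop=8)
ctrl.grip(0.0,25); print(ctrl.read_finger_gap(),ctrl.read_tool_pos(),ctrl.read_force(),ctrl.read_time_s())
snap('top','t1')
E
```

```text
2.7333
0.24621648251395992 [ 0.58257822 -0.01044156  0.09526542] [-9.04030584e-01  1.20873178e-03  2.65875551e+00] 5.125
```

```bash
python3 - <<'E'
from h import *
p=ctrl.read_tool_pos(); e=p.copy(); e[:2]-=.140*YD
print(ctrl.move_straight(e,None,.07),ctrl.read_tool_pos(),ctrl.read_force(),ctrl.read_finger_gap())
ctrl.grip(0.55); ctrl.dwell(.4)
q=ctrl.read_tool_pos(); ctrl.move_straight([q[0],q[1],.22],None,.15)
print(ctrl.read_time_s()); snap('scene','s2');snap('top','t2');snap('wrist','w2')
E
python3 -c "
import cv2,numpy as np
a=cv2.imread('pics/s2.png')[180:340,210:380];b=cv2.imread('pics/w2.png')
cv2.imwrite('pics/v2.png',np.hstack([cv2.resize(a,(425,400),interpolation=2),cv2.resize(b,(375,400))]))"
```

```text
False [ 0.61048375 -0.14775537  0.09531567] [ 4.10351677  1.67246091 -0.33285984] 0.24974014162488173
9.075
```

View pics/v2.png

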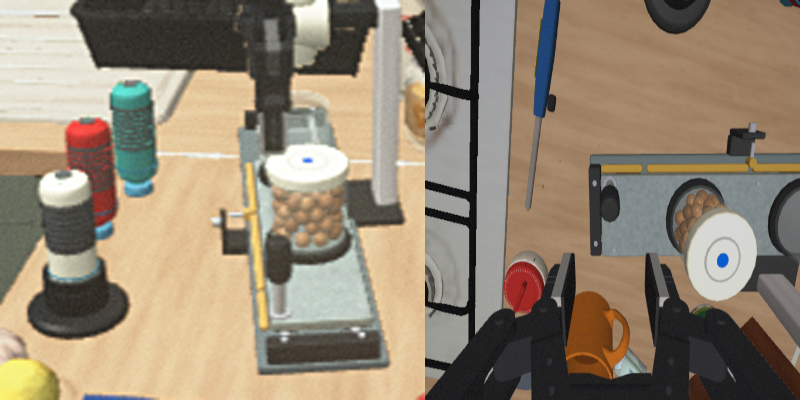

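The full jar is now out in the clear: the valve is at about (333,244) in the scene view and shows as a blue blob in the wrist view. Now I'll measure the travel and refine the valve and pump positions.

```bash
cat >> h.py <<'E'
def load(n): return dict(np.load('pics/'+n+'.npz'))
def blue(c,box=(0,0,640,480),smin=90):
    x0,y0,x1,y1=box;h=cv2.cvtColor(c['img'][y0:y1,x0:x1],cv2.COLOR_RGB2HSV).astype(int)
    w=((h[...,0]>95)&(h[...,0]<130)&(h[...,1]>smin))*1.0*h[...,1];yy,xx=np.mgrid[y0:y1,x0:x1];return (w*xx).sum()/w.sum(),(w*yy).sum()/w.sum(),(w>0).sum()
E
python3 - <<'E'
from h import *
S0,S2,W,T2,T0=map(load,('scene0','s2','w2','t2','top0'))
b=(318,212,340,226);v0=blue(S0,b,60);v2=blue(S2,(320,235,345,252),60);print(v0,v2)
A=onz(S0,*v0[:2],.126);B=onz(S2,*v2[:2],.126);print(A,B,'travel',(A-B)[:2]@YD,(A-B)[:2])
vw=blue(W,(490,270,640,350),60);print(vw,onz(W,*vw[:2],.126))
# dock: dark pixels, top view; pump in top view
for n,c in(('top',T0),):
  print('pump/red/teal at z', onz(c,383.8,319.6,.139), onz(c,309,336,.125))
# dock foot circle from fit on dark contour
h=cv2.cvtColor(T2['img'][290:355,345:410],cv2.COLOR_RGB2GRAY);m=(h<75).astype(np.uint8)
cn=max(cv2.findContours(m,0,2)[0],key=cv2.contourArea);(e,ax,an)=cv2.fitEllipse(cv2.convexHull(cn));u=np.array(e)+[345,290];print('dock ell',u,ax,onz(T2,*u,.006))
# post now from top
h=T2['img'].max(2)[225:300,370:420]
for ph in (0,np.pi/2,np.pi*3/4,np.pi):
  q=ctrl.inverse_kinematics([.423,-.098,.098],down(ph));r=ctrl.inverse_kinematics([.62,-.027,.21],down(ph));print(ph,None if q is None else q.round(2),None if r is None else r.round(2))
print(ctrl.read_qpos())
E
```

```text
(np.float64(327.5215517241379), np.float64(218.79310344827587), np.int64(6)) (np.float64(332.52952952952955), np.float64(243.62262262262263), np.int64(8))
[0.59330174 0.11437066 0.126     ] [ 0.62193443 -0.02310833  0.126     ] travel 0.14042390344554864 [-0.02863269  0.13747899]
(np.float64(508.04719517102615), np.float64(312.00993158953725), np.int64(278)) [ 0.62233737 -0.02747714  0.126     ]
pump/red/teal at z [ 0.42016083 -0.09810815  0.139     ] [0.40041426 0.04250244 0.125     ]
dock ell [374.57475281 321.5       ] (41.46443557739258, 42.71275329589844) [ 0.42060778 -0.09694435  0.006     ]
0 [-0.11  0.46  0.4   2.19 -0.34  0.55  0.54] [-0.28  0.57  0.47  1.58 -0.28  1.06  0.27]
1.5707963267948966 [ 0.14  0.43  0.04  2.18 -0.03  0.52  1.78] [-0.03  0.53  0.05  1.57 -0.03  1.04  1.6 ]
2.356194490192345 [ 0.26  0.43 -0.13  2.18  0.11  0.53  2.41] [ 0.1   0.53 -0.16  1.57  0.09  1.05  2.27]
3.141592653589793 [ 0.62  0.49 -0.63  2.18  0.5   0.62  2.77] [ 0.38  0.59 -0.63  1.57  0.37  1.11  2.8 ]
[ 0.19580097  0.53034347  0.00480053  1.54148004 -0.00278098  1.07179109
  1.9693818 ]
```

Run:
```python
from h import *
o=down(np.pi/2)
ctrl.move_straight([.48,-.13,.26],None,.25)
ctrl.reach([.4205,-.0975,.25],o); ctrl.grip(1.0)
c=snap('wrist','w3'); print(ctrl.read_time_s(),ctrl.read_tool_pos(),proj(c,[.4205,-.0975,.139]),proj(c,[.4205,-.0975,0.005]))
```

```text
10.8167 [ 0.42068054 -0.09764776  0.24993904] [317.10701681 244.58301318] [316.63304305 197.31547819]
```

View pics/w3.png

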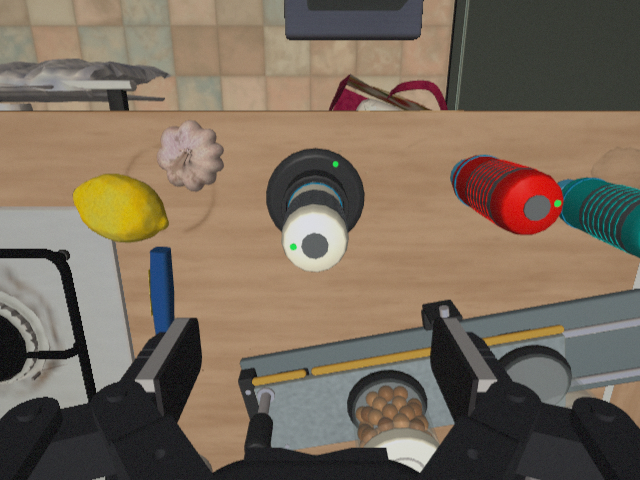

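The white pump stands midway between the fingers, with its top at (315,246) against a predicted (317,245). The estimate is good to about 1 mm. Now I'll grip it and lift.

Run:
```python
from h import *
o=down(np.pi/2); x,y=.4205,-.0973
print(ctrl.move_straight([x,y,.098],o,.12,f_stop=8),ctrl.read_tool_pos())
ctrl.grip(0.0,60); print(ctrl.read_finger_gap(),ctrl.read_finger_force(),ctrl.read_force())
ctrl.move_straight([x,y,.16],o,.08); ctrl.dwell(.3)
ctrl.move_straight([x,y,.25],o,.15)
print(ctrl.read_finger_gap(),ctrl.read_finger_force(),ctrl.read_force())
ctrl.move_straight([.6221,-.0265,.25],o,.15)
print(ctrl.read_time_s(),ctrl.read_tool_pos(),ctrl.read_force())
s=snap('scene','s4');w=snap('wrist','w4');t=snap('top','t4')
P=[]
for c,b in((s,(200,80,440,400)),(w,(120,0,520,480))):
    P.append(c['img'])
im=np.hstack([cv2.resize(s['img'][120:300,230:430],(440,396)),cv2.resize(w['img'],(360,396))])
cv2.imwrite('pics/v4.png',im[...,::-1]); print(proj(s,[.6221,-.0265,.166]),proj(s,[.6221,-.0265,.291]))
```

```text
False [ 0.42082193 -0.09736967  0.09844779]
0.503094582413651 59.741308093070984 [-0.29931592  0.81636831  5.83796743]
0.499431707323167 60.903990268707275 [ 0.72765757 -0.54025656 -2.41584519]
16.25 [ 0.62164123 -0.02690437  0.25011103] [-0.55639254 -0.38068884 -1.54549047]
[332.21442312 227.86069257] [331.50684716 172.76481133]
```

View pics/v4.png

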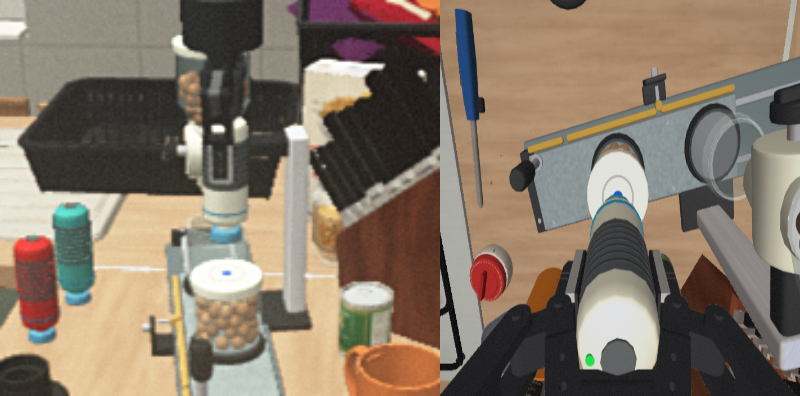

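The pump is upright in the gripper. Its nozzle is at (333,227) in the scene view, within 1 px of the prediction, and straight above the valve at (333,244). The wrist view agrees. Now I'll lower it to contact and press.

Run:
```python
from h import *
o=down(np.pi/2); x,y=.6224,-.0263
ctrl.move_straight([x,y,.217],o,.08); ctrl.dwell(.3); f0=ctrl.read_force()
s=snap('scene','s5')
hit=ctrl.move_straight([x,y,.203],o,.01,f_stop=2.0)
p=ctrl.read_tool_pos();f=ctrl.read_force();print(hit,p,f-f0,ctrl.read_time_s())
z=.2060 if not hit else min(p[2],.211)-.0035
print('target',z)
ctrl.move_straight([x,y,z],o,.008,f_stop=6); ctrl.dwell(.5)
print(ctrl.read_tool_pos(),ctrl.read_force()-f0,ctrl.read_finger_gap(),ctrl.read_finger_force(),ctrl.read_time_s())
s=snap('scene','s6');w=snap('wrist','w6')
cv2.imwrite('pics/v6.png',np.hstack([cv2.resize(s['img'][170:270,280:390],(440,400),interpolation=2),cv2.resize(w['img'][100:400,185:455],(360,400))])[...,::-1])
print(blue(load('s5'),(320,236,345,252),60), proj(s,[x,y,.126]))
```

```text
True [ 0.62223567 -0.02631139  0.20854142] [ 2.05166177 -0.58406299  3.67777361] 18.1583
target 0.20504141861314676
[ 0.62239216 -0.02633841  0.20504389] [ 0.40611772 -0.53311662  5.40741936] 0.5079799825156505 61.114357709884644 19.1917
(np.float64(332.5633460603957), np.float64(239.9953719773227), np.int64(78)) [332.57030421 244.2630579 ]
```

View pics/v6.png

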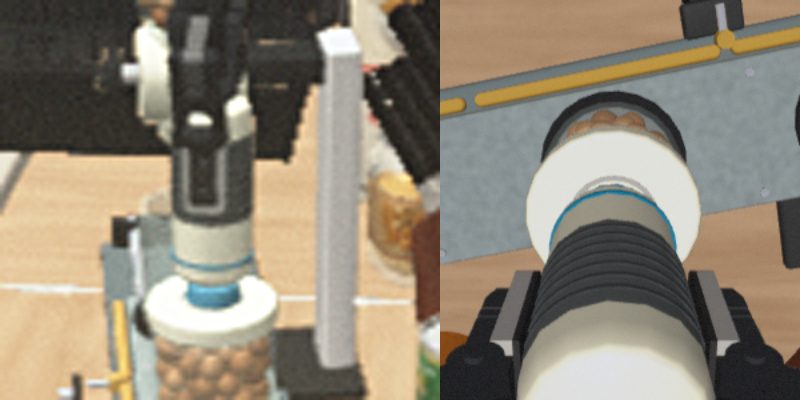

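The nozzle is centred on the lid: in the crop, nozzle x ≈ 213 against lid centre 211.5, and in the wrist view the ring is at 614 against the lid at 613.5. The roller sits in its notch, and the push is about 5.4 N, a little over half-way in.

```bash
python3 -c "
from station import ctrl
print(ctrl.sign_off())"
```

```text
the job is handed in; nothing more can be done
None
```

I handed the job in with the carrier in the next stop and the white pump held upright on the full jar's valve, pressed in a little over half-way at about 5.4 N; the judge's verdict was not returned.

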